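Draw the hand scanner from its holster and scan a carton's bar code

ROBOT

A 6-joint arm with a two-finger parallel gripper is mounted at the origin on a cart in front of the work surface, level with it; the furniture and walls round the work are solid. World frame = base frame: x ahead of the robot, y to its left, z up, the work surface at z = 0. Lengths are in m, angles in rad, forces in N, time in s.
With the tool pointing down it reaches from about 0.25 to 0.725 m from the base axis. Payload 4 kg.
Tool frame: the origin (TCP) lies midway between the tips of the shut fingers; the grasp point (between the pads) lies 19 mm behind it (bot.grip_point_offset is the distance from the TCP to the grasp point, in m); z points along the fingers, y is the line along which they close (so a half turn about z gives the same grasp; the last joint's range is limited). The gripper opens to 85 mm and grips with 20 to 120 N. Pads are 22 mm wide; open, the fingers measure 114 mm over their backs; the gripper's body (76 mm by 85 mm) begins 54 mm behind the grasp point. The pads swing forward as they close: fully open they stand 13 mm farther back than shut.
Start: joints at [1.206, 0.241, 0.005, 1.335, 0, 1.571], TCP at [0.178, 0.467, 0.231] pointing down, gripper open.
Joint ranges: [-2.72, 2.72], [-1.05, 1.87], [-1.09, 1.28], [-1.99, 2.15], [-1.42, 1.44], [-3.14, 3.14]. Speed limits (rad/s): [2.79, 2.79, 3.14, 3.14, 3.14, 3.14].

INTERFACE

Orientations are given as a unit quaternion [x, y, z, w].
In Python, from workcell import bot gives the robot as it stands.
- The arm moves only by the tool step_arm, never from a script. Its argument "targets" is text: rows parted by semicolons, each of 7 numbers parted by spaces: the opening, from -1 (shut) to 1 (fully open), so that 0 is half open, then the shift along the world's x, y, z normalised to -1 to 1, where 1 is 0.5 m, then the turn, a rotation vector about the world's x, y, z normalised to -1 to 1, where 1 is pi/4 rad. In form: gripper x y z wx wy wz; .... A call has 1 to 10 rows; each row is the pose to reach, as a shift and turn from the pose commanded when the call began; what a row does not reach only later rows make up. A row lasts 1/12 s, in which the tool goes at most 41.7 mm and 7.16 degrees, less where a joint would pass 70% of its speed; a pose out of reach is approached as far as the arm can. A call with a number of a shift or a turn outside -1 to 1 is refused whole. A call with a gripper value outside its range is refused whole. The fingers move at their own pace and stop on an object; the grip force is fixed at half the most. Time passes only in rows, so rows that repeat a pose let the fingers close. It gives the time, the measured TCP pose, the force, the opening and the grip force at its end, in the units of the state.
- bot.get_obs(): the state, without advancing time (a new reading comes with each control period).
- bot.camera(name): name is "scene" or "top" or "wrist"; returns the picture (420x560x3 uint8, red, green, blue); there is no depth.
- bot.camera_info(name): a dict with "vertical_fov" (degrees; the focal length in pixels is half the picture's height over the tangent of half this angle, whatever the lens; pixels are square), "cx", "cy" (the principal point, pixels), "pose" (4x4, takes a point from camera to world coordinates). Camera axes: x right, y up, looking along -z (the intrinsics and any distortion apply to the point x, -y, -z); pixel columns grow to the right and rows downward; lengths in m; the calibration is good to about 2 mm. A picture is of the moment at which its call begins: read the wrist's pose just before it. camera_info takes no time and is no camera call; for the wrist camera it gives the pose at the moment of the call.
- bot.job_done(): hands the job in; it is judged then, once.
The state is a dict: "clock": time; "joint_pos": joint angles; "joint_vel": joint speeds; "tau": joint torques, N m; "eef_pos": TCP position; "tool_rot": TCP orientation; "ft_force": force on the tool from outside, world axes, zero at the start; "ft_torque": the same for the moment, N m; "grip_width": finger opening in m; "grasp_force": force on a finger pad.
Only numpy, scipy, OpenCV 4.12 (cv2) and the standard library are available. Lean on these libraries where they do the work, as an engineer would, in place of code of your own. Each camera call takes 0.05 s, during which the arm holds its last target. There are 200 camera calls.

TASK

The hand scanner sits in its holster with only its head showing: draw it out, put it down flat on the counter, let go, and take it again by the grip so that the trigger is squeezed in. Aim it square at the bar code label on the carton from about 10 cm away and hold it steady there, trigger in, for about two seconds. Then lay it down on the counter outside the holster, on the same side as before and without dropping it, and let go so that the trigger springs back; leave the cartons, card terminal and bell where they stand.

Things in the scene. Friction and masses are not known exactly. Their poses are not given: they have to be found in the camera images.
- holster: Black charging holster screwed to the counter: a bottomless sleeve 65 mm high, x -46..+22, y +6..+111 mm in its frame, walls 4 mm, low screw flanges out to x -62 and +38. Mouth faces its -y. Frame as the scanner's when home (origin on the counter). The scanner's grip and foot lie inside with 4 mm play; it comes clear when slid straight at least 105 mm along the holster's -y, on the counter.
- scanner: Grey/black pistol-grip scanner, 0.24 kg, on its side. Origin on its underside where grip meets head; x = where it looks, y = down the grip, z = up. Head x -42..79, y -42..0, z 0..56 mm; at home its nose (x over 22) stands beside the holster, its rear only 6 mm from the mouth. Grip x -30..4, y 0..78, z 13..43. Battery foot x -38..14, y 72..104, z 0..56, so it lies level.
- scanner_nose (a point): Where to take the nose: the middle of the nose part, half-way up, at (58, -21, 28) mm in the scanner's frame; 42 mm across along y. Axes as scanner.
- scanner_grip (a point): Where to take the grip with the trigger: at (-11, 28, 28) mm in the scanner's frame, half-way up, mid-way between the grip's back and the trigger's face when pressed. Across x it is 44 mm with the trigger out and 38 mm pressed. Axes as scanner.
- scanner_window (a point): Centre of the window in the nose's front face, at (79, -21, 28) mm in the scanner's frame; it looks along +x. Axes as scanner.
- scanner_beam (a point): The point 100 mm straight ahead of the window on the beam's axis, at (179, -21, 28) mm in the scanner's frame. Axes as scanner.
- trigger (a joint): Trigger on the front (+x) of the grip, y 8..46, z 18..37 mm, standing 10 mm proud. Spring loaded, 0 = out, 0.006 m = fully in (about 4.5 N); any firm grip across grip and trigger presses it in.
- carton: Craft carton standing on its long edge, 34 x 118 x 80 mm high, 0.3 kg, loose; plain orange-red back, white printed front. Origin at the middle of its underside; +x is its back face (17 mm from the origin), which bears the bar code label and is turned roughly towards the robot.
- label_centre (a point): Centre of the paper bar code label, 46 wide by 56 mm high with level black bars, on the carton's back face, at (18, -12, 40) mm in the carton's frame. Its x axis points out of the label, z up. The only bar code on a carton near the work.
- carton_plain_centre (a point): Centre, half-way up, of the other carton, pink, 38 x 100 x 70 mm high, 0.3 kg, loose, without a bar code, standing beside the labelled one with its printed front towards the robot; a bystander. The two may stand in either place.
- card_terminal: Black card terminal lying on its back, 166 x 74 x 32 mm, loose bystander. Origin at the middle of its underside.
- counter_bell: Counter bell, 84 mm across, 50 mm high, loose bystander. Origin at the middle of its underside.

How it is judged:
By the outcome, as a careful person would: the job done as asked, in the order asked, and still so for the second after the job is handed in, with the robot touching nothing.
It also fails if it takes over 64 s, if anything falls off the work surface, if the arm or the gripper's body presses on something with over 40 N, if the wrist force passes 120 N, or if a joint passes its speed limit or range.

## Working session

There is one attempt and no reset: what is moved stays moved. The work goes in short steps, Python scripts to look and compute and a tool call to move; the robot and the scene stay as the last step left them, time stands still between calls to the robot, and variables do not carry over. Pictures are saved under pics/ and viewed, at most 10 in all, crops included, and the job is handed in when it is done.

Besides the shell and the picture viewer there is one more tool, called after "Emit:" as a command line: name --argument value ..., lists and objects as JSON in quotes. step_arm: Moves the arm, as the interface text tells. Scaled input: -1 to 1 covers 0.5 m each way for a shift and pi/4 rad each way for a turn. Its arguments: {"type":"object","properties":{"targets":{"type":"string"}},"required":["targets"]}

```bash
ls; mkdir -p pics; python3 - <<'E'
from workcell import bot
import cv2, numpy as np
print(bot.get_obs())
for n in("scene","top","wrist"):
    i=bot.camera_info(n);print(n,{k:(np.round(v,4).tolist() if k=='pose' else v) for k,v in i.items()})
    cv2.imwrite(f"pics/{n}0.png",bot.camera(n)[:,:,::-1])
E
```

```text
pics
{'clock': 0.0, 'joint_pos': array([ 1.20603348e+00,  2.41405629e-01,  3.71649557e-03,  1.33523536e+00,
       -8.75797100e-06,  1.57079107e+00]), 'joint_vel': array([ 8.30990873e-05,  5.59337894e-04,  2.34820783e-03, -1.72535480e-03,
       -1.06132289e-03,  1.73488451e-03]), 'tau': array([-3.36360754e-04, -3.72321510e+01,  2.52406597e+01,  1.68546801e-02,
        1.21411090e-04,  1.85549692e-05]), 'eef_pos': array([0.17813432, 0.46649557, 0.23041371]), 'tool_rot': array([ 1.81369319e-01,  9.83414479e-01, -1.04722886e-03, -1.88691348e-04]), 'ft_force': array([-0.29451108, -0.07427846,  1.10729267]), 'ft_torque': array([-0.0227338 ,  0.00992583, -0.02419819]), 'grasp_force': 0.0, 'grip_width': 0.08546152903539272}
scene {'vertical_fov': 42.82050565951768, 'cx': 297.1179781002636, 'cy': 209.03392938868012, 'pose': [[0.7487, 0.3708, -0.5495, -0.1506], [-0.6629, 0.4127, -0.6247, -0.7538], [-0.0049, 0.832, 0.5548, 0.7767], [0.0, 0.0, 0.0, 1.0]]}
top {'vertical_fov': 42.25367892949614, 'cx': 289.1018209647459, 'cy': 206.96577441446723, 'pose': [[0.0251, 0.9943, -0.1036, 0.4331], [-0.9996, 0.0234, -0.0179, 0.0327], [-0.0153, 0.104, 0.9945, 1.5128], [0.0, 0.0, 0.0, 1.0]]}
wrist {'vertical_fov': 60.08528279593276, 'cx': 280.2450127898917, 'cy': 209.8538742041243, 'pose': [[0.3558, -0.8844, -0.3021, 0.1013], [0.9346, 0.3368, 0.1146, 0.4955], [0.0004, -0.3231, 0.9464, 0.3731], [0.0, 0.0, 0.0, 1.0]]}
```

View pics/scene0.png

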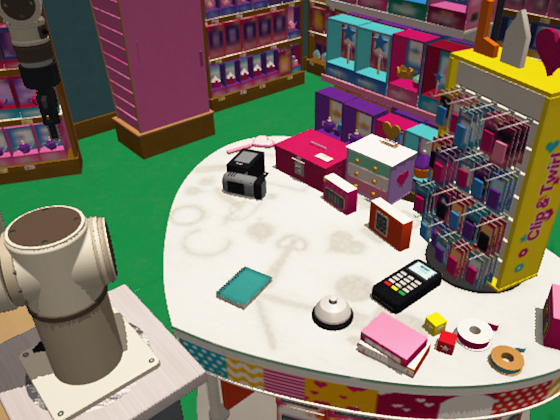

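View pics/top0.png

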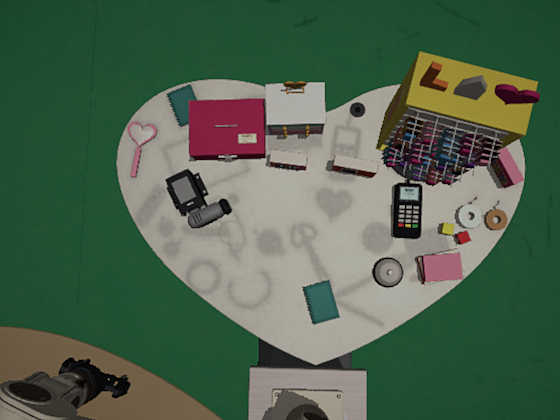

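The scene view shows the labelled red carton at about (390,223), pink carton (340,193), holster and scanner (245,178), terminal (405,285) and bell (332,312). The top view shows the scanner at about (210,213) with its nose to the right, the holster at (187,190), the labelled carton at (355,165) and the pink one at (288,158).

```bash
cat > h.py <<'E'
import numpy as np, cv2
from workcell import bot
def cam(n,info=None):
    i=info or bot.camera_info(n); f=210/np.tan(np.radians(i["vertical_fov"]/2)); return f,i["cx"],i["cy"],np.array(i["pose"])
def proj(c,P):
    f,cx,cy,T=c; p=(np.atleast_2d(P)-T[:3,3])@T[:3,:3]; return np.c_[cx+f*p[:,0]/-p[:,2],cy-f*p[:,1]/-p[:,2]]
def ray(c,uv):
    f,cx,cy,T=c; uv=np.atleast_2d(uv).astype(float); d=np.c_[(uv[:,0]-cx)/f,-(uv[:,1]-cy)/f,-np.ones(len(uv))]; return T[:3,3],d@T[:3,:3].T
def plane(c,uv,z):
    o,d=ray(c,uv); return o+d*((z-o[2])/d[:,2])[:,None]
E
python3 - <<'E'
import cv2,numpy as np
t=cv2.imread('pics/top0.png');s=cv2.imread('pics/scene0.png')
a=cv2.resize(t[160:240,150:250],(400,320),interpolation=cv2.INTER_CUBIC)   # x4
b=cv2.resize(t[120:200,300:400],(400,320),interpolation=cv2.INTER_CUBIC)
c=cv2.resize(s[140:210,210:280],(280,280),interpolation=cv2.INTER_CUBIC)
d=cv2.resize(s[170:260,320:420],(400,280),interpolation=cv2.INTER_CUBIC) if 0 else cv2.resize(s[185:255,350:420],(280,280),interpolation=cv2.INTER_CUBIC)
o=np.zeros((600,800,3),np.uint8);o[:320,:400]=a;o[:320,400:]=b;o[320:,:280]=c;o[320:,400:680]=d
cv2.imwrite('pics/c0.png',o)
E
```

```text
(no output)
```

View pics/c0.png

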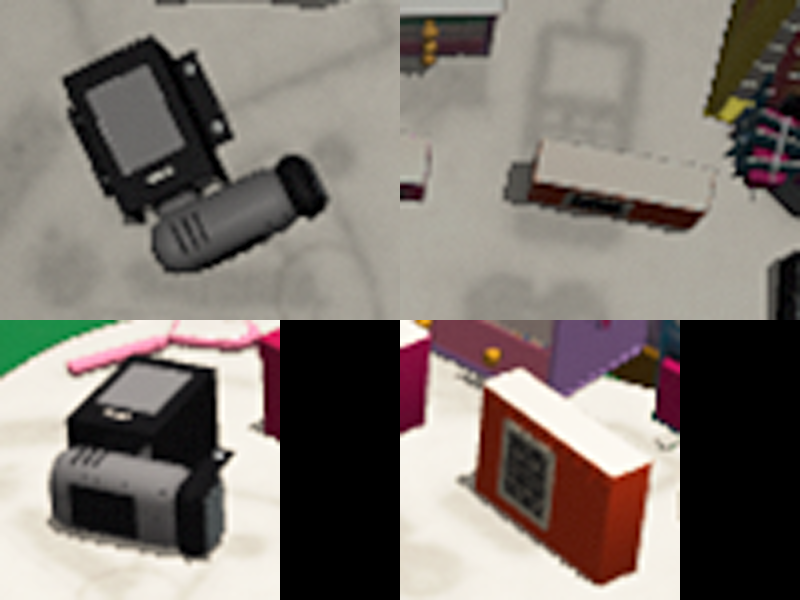

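The crop shows the holster top corners at about (62,78), (155,37), (222,180), (130,220) of the 4x crop. The scanner head runs from its rear at (155,245) to the black nose at (320,190). The labelled carton's top edge runs from (538,142) to (705,228), with the label at about (598,203).

```bash
python3 - <<'E'
from h import *
c=cam("top")
k=lambda p,o=(150,160):np.array(p)/4+np.array(o)-.375
hp=plane(c,[k(p) for p in [(62,78),(155,37),(222,180),(130,220)]],.065);print("holster",hp.round(4))
sp=plane(c,[k(p) for p in [(150,247),(322,185)]],.03);print("scan axis",sp.round(4)); d=sp[1]-sp[0];print(np.arctan2(d[1],d[0]))
b=(300,120)
cp=plane(c,[k((p[0]-400,p[1]),b) for p in [(538,142),(714,182),(705,206),(528,178)]],.08);print("carton top",cp.round(4))
s=cam("scene")
ks=lambda p:(np.array(p)-[400,320])/4+[350,185]-.375
cp=plane(s,[ks(p) for p in [(485,386),(517,369),(651,463),(606,487)]],.08);print("carton top scene",cp.round(4))
print(bot.camera_info("wrist")["pose"])
o=bot.get_obs();from scipy.spatial.transform import Rotation as R
T=np.eye(4);T[:3,:3]=R.from_quat(o["tool_rot"]).as_matrix();T[:3,3]=o["eef_pos"];print(np.round(np.linalg.inv(T)@bot.camera_info("wrist")["pose"],4)); print(T.round(3))
E
```

```text
holster [[0.6516 0.3957 0.065 ]
 [0.6811 0.3339 0.065 ]
 [0.5849 0.2844 0.065 ]
 [0.5564 0.3452 0.065 ]]
scan axis [[0.5412 0.3381 0.03  ]
 [0.5867 0.2215 0.03  ]]
-1.1986113428986418
carton top [[ 0.7245 -0.0584  0.08  ]
 [ 0.7    -0.176   0.08  ]
 [ 0.6837 -0.1702  0.08  ]
 [ 0.6999 -0.0522  0.08  ]]
carton top scene [[ 0.6936 -0.0618  0.08  ]
 [ 0.7222 -0.0619  0.08  ]
 [ 0.7033 -0.1787  0.08  ]
 [ 0.666  -0.1767  0.08  ]]
[[ 3.55782677e-01 -8.84353714e-01 -3.02220442e-01  1.01300166e-01]
 [ 9.34568473e-01  3.36899777e-01  1.14369180e-01  4.95550879e-01]
 [ 6.75190158e-04 -3.23136271e-01  9.46352204e-01  3.73209298e-01]
 [ 0.00000000e+00  0.00000000e+00  0.00000000e+00  1.00000000e+00]]
[[ 1.000e-03  9.463e-01  3.231e-01  8.220e-02]
 [ 1.000e+00 -2.000e-04 -2.500e-03 -7.000e-04]
 [-2.300e-03  3.231e-01 -9.463e-01 -1.426e-01]
 [ 0.000e+00  0.000e+00  0.000e+00  1.000e+00]]
[[-0.934  0.357 -0.001  0.178]
 [ 0.357  0.934 -0.001  0.467]
 [ 0.    -0.002 -1.     0.231]
 [ 0.     0.     0.     1.   ]]
```

Emit:
step_arm --targets "1 0.79 -0.39 -0.02 0 0 -0.93;1 0.79 -0.39 -0.02 0 0 -0.93;1 0.79 -0.39 -0.02 0 0 -0.93;1 0.79 -0.39 -0.02 0 0 -0.93;1 0.79 -0.39 -0.02 0 0 -0.93;1 0.79 -0.39 -0.02 0 0 -0.93;1 0.79 -0.39 -0.02 0 0 -0.93;1 0.79 -0.39 -0.02 0 0 -0.93;1 0.79 -0.39 -0.02 0 0 -0.93;1 0.79 -0.39 -0.02 0 0 -0.93"

```text
clock: 0.98
eef_pos: [0.5534, 0.2813, 0.2214]
tool_rot: [0.521, 0.854, -0.0, -0.0]
ft_force: [1.1, 0.8, 0.2]
grip_width: 0.0854
grasp_force: 0.0
```

Emit:
step_arm --targets "1 0 0 0 0 0 0;1 0 0 0 0 0 0;1 0 0 0 0 0 0;1 0 0 0 0 0 0"

```text
clock: 1.32
eef_pos: [0.5508, 0.2833, 0.2218]
tool_rot: [0.52, 0.854, -0.0, -0.0]
ft_force: [0.2, 0.5, 0.6]
grip_width: 0.0855
grasp_force: 0.0
```

```bash
python3 - <<'E'
from h import *
o=bot.get_obs();print(o["clock"],o["eef_pos"],o["tool_rot"],o["joint_pos"].round(3))
i=bot.camera_info("wrist");im=bot.camera("wrist");np.save("w1.npy",np.array([i["vertical_fov"],i["cx"],i["cy"],i["pose"]],dtype=object),allow_pickle=True)
cv2.imwrite("pics/w1.png",im[:,:,::-1])
E
```

```text
1.3167 [0.55082418 0.28329551 0.22176002] [ 5.20123911e-01  8.54090710e-01 -2.61390511e-04 -3.28754085e-04] [0.475 0.488 0.341 1.424 0.    1.569]
```

View pics/w1.png

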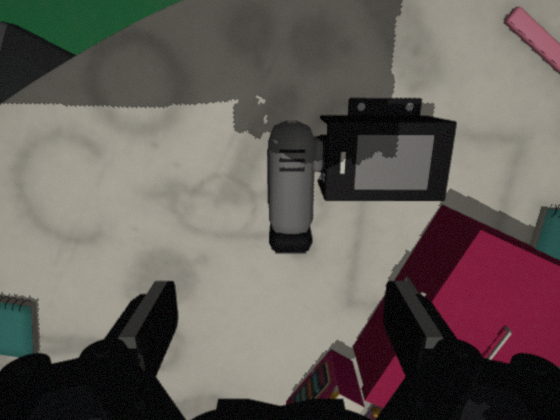

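The wrist view shows the scanner head upright in the picture, rear at (290,122), nose end at (290,252), edges at columns ~269 and ~313. The holster's top corners are at about (320,115), (456,121), (446,200), (326,200).

```bash
cat >> h.py <<'E'
def load(n):
    a=np.load(n,allow_pickle=True); return cam("wrist",dict(vertical_fov=a[0],cx=a[1],cy=a[2],pose=a[3]))
E
python3 - <<'E'
from h import *
c=load("w1.npy");im=cv2.imread("pics/w1.png").astype(int);g=im.mean(2)
print("edges along rows")
L=[];Rr=[]
for r in (180,195,210,225,238,245):
    row=g[r,240:340]; dd=np.diff(cv2.GaussianBlur(row[None].astype(np.float32),(3,1),0)[0]); l=240+np.argmin(dd[:50])+.5; q=290+np.argmax(dd[50:])+.5 if r>200 else np.nan
    print(r,l,q); L.append((l,r)); Rr.append((q,r))
for z in (.028,.045):
    a=plane(c,L,z);b=plane(c,Rr[2:],z);print(z,a[:,:2].round(4).tolist(),b[:,:2].round(4).tolist())
col=g[235:270,290];print(col.astype(int))
h=plane(c,[(320,115),(456,121),(446,200),(326,200)],.065);print(h.round(4))
for p,q in ((0,1),(3,2),(0,3),(1,2)):
    d=h[q]-h[p];print(np.hypot(*d[:2]),np.arctan2(d[1],d[0]))
print("nose",plane(c,[(290,252)],.03),plane(c,[(290,252)],.056),"rear",plane(c,[(290,122)],.03))
E
```

```text
edges along rows
180 266.5 nan
195 267.5 nan
210 268.5 312.5
225 269.5 310.5
238 268.5 311.5
245 269.5 310.5
0.028 [[0.5409, 0.2757], [0.5484, 0.2629], [0.5562, 0.2496], [0.5641, 0.2361], [0.5696, 0.2231], [0.5739, 0.2167]] [[0.5944, 0.2694], [0.6003, 0.2548], [0.6079, 0.243], [0.6108, 0.2358]]
0.045 [[0.5395, 0.2798], [0.5467, 0.2676], [0.554, 0.255], [0.5616, 0.2421], [0.5667, 0.2299], [0.5709, 0.2238]] [[0.5903, 0.2738], [0.5959, 0.2599], [0.6032, 0.2487], [0.6058, 0.2419]]
[ 13  17  17  20  17  20  19  25  25  20  18  15  15  19  19  14  21  44
  88 126 141 145 147 148 150 150 153 155 155 154 156 155 156 156 153]
[[0.5519 0.3519 0.065 ]
 [0.6514 0.3982 0.065 ]
 [0.6835 0.3399 0.065 ]
 [0.5914 0.2923 0.065 ]]
0.10969496667788677 0.43505357330088523
0.1036195351850152 0.4773815983306071
0.07155691563882381 -0.9854030093615929
0.06652080257901007 -1.0673028189082432
nose [[0.59547742 0.22019569 0.03      ]] [[0.589094   0.23076402 0.056     ]] rear [[0.53543489 0.33372192 0.03      ]]
```

Emit:
step_arm --targets "1 0.068 -0.08 -0.1 0 0 0;1 0.068 -0.08 -0.1 0 0 0;1 0.068 -0.08 -0.2 0 0 0;1 0.068 -0.08 -0.26 0 0 0;1 0.068 -0.08 -0.31 0 0 0;1 0.068 -0.08 -0.35 0 0 0;1 0.068 -0.08 -0.39 0 0 0;1 0.068 -0.08 -0.427 0 0 0;1 0.068 -0.08 -0.427 0 0 0;1 0.068 -0.08 -0.427 0 0 0"

```text
clock: 2.2
eef_pos: [0.5842, 0.2434, 0.0079]
tool_rot: [0.52, 0.854, -0.001, -0.001]
ft_force: [0.1, 1.1, 0.6]
grip_width: 0.0851
grasp_force: 0.0
```

```bash
python3 - <<'E'
from h import *
i=bot.camera_info("wrist");im=bot.camera("wrist");s=bot.camera("scene")
cv2.imwrite("pics/w2.png",np.hstack([im[:,:,::-1],cv2.resize(s[130:220,200:290],(240,240))[:,:,::-1] if 0 else cv2.resize(np.vstack([s[130:235,210:270]]),(240,420))[:,:,::-1]]))
E
```

```text
(no output)
```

View pics/w2.png

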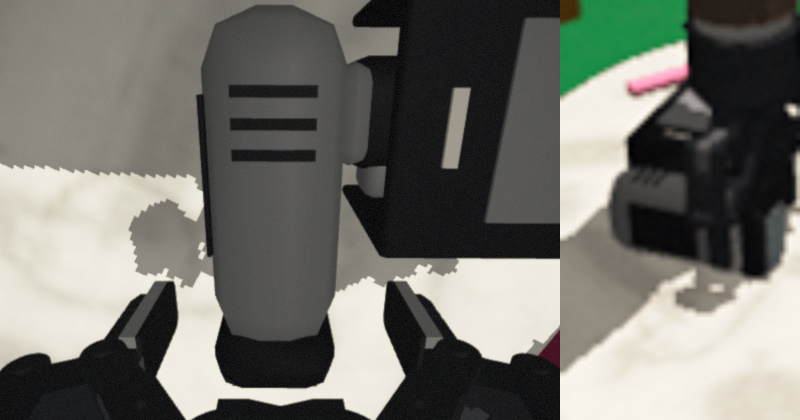

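The nose lies between the open fingers, centred at about column 276 of the finger midline 281, and the head axis is parallel to the tool. I'll close on it.

Emit:
step_arm --targets "-1 0 0 0 0 0 0;-1 0 0 0 0 0 0;-1 0 0 0 0 0 0;-1 0 0 0 0 0 0;-1 0 0 0 0 0 0;-1 0 0 0 0 0 0;-1 0 0 0 0 0 0;-1 0 0 0 0 0 0"

```text
clock: 2.97
eef_pos: [0.5866, 0.2428, 0.0096]
tool_rot: [0.521, 0.854, 0.001, 0.001]
ft_force: [-1.2, -1.4, 6.1]
grip_width: 0.0415
grasp_force: 61.7
```

Emit:
step_arm --targets "-1 -0.023 -0.012 0 0 0 0;-1 -0.046 -0.024 0 0 0 0;-1 -0.069 -0.036 0 0 0 0;-1 -0.092 -0.048 0 0 0 0;-1 -0.115 -0.06 0 0 0 0;-1 -0.138 -0.072 0 0 0 0;-1 -0.161 -0.084 0 0 0 0;-1 -0.184 -0.096 0 0 0 0;-1 -0.207 -0.108 0 0 0 0;-1 -0.231 -0.12 0 0 0 0"

```text
clock: 3.8
eef_pos: [0.4724, 0.1835, 0.0096]
tool_rot: [0.521, 0.854, 0.002, 0.001]
ft_force: [2.4, 1.2, 3.7]
grip_width: 0.0412
grasp_force: 61.5
```

Emit:
step_arm --targets "-1 0 0 0 0 0 0;-1 0 0 0 0 0 0;-1 -0.03 -0.015 0 0 0 0;-1 -0.03 -0.015 0 0 0 0;-1 -0.03 -0.015 0 0 0 0"

```text
clock: 4.22
eef_pos: [0.4552, 0.175, 0.0095]
tool_rot: [0.521, 0.854, 0.0, 0.0]
ft_force: [-2.9, -0.7, 10.1]
grip_width: 0.0416
grasp_force: 62.6
```

```bash
python3 - <<'E'
from h import *
im=bot.camera("top");im2=bot.camera("scene")
a=cv2.resize(im[160:260,150:250],(400,400));b=cv2.resize(im2[130:230,200:300],(400,400))
cv2.imwrite("pics/p3.png",np.hstack([a,b])[:,:,::-1])
E
```

```text
(no output)
```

View pics/p3.png

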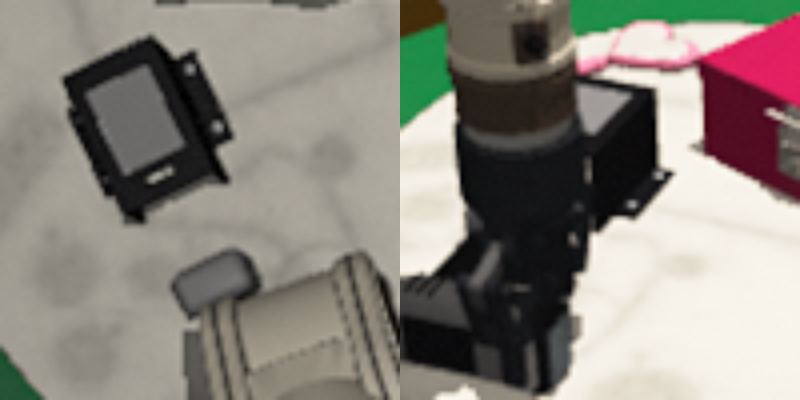

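The scanner's foot, at crop (215,280), is clear of the holster mouth at (180,215), and the scanner is still flat on the counter. Now I'll let go and rise.

Emit:
step_arm --targets "1 0 0 0.002 0 0 0;1 0 0 0.002 0 0 0;1 0 0 0.002 0 0 0;1 0 0 0.002 0 0 0;1 0 0 0.002 0 0 0;1 0 0 0.002 0 0 0;1 0 0 0.08 0 0 0;1 0 0 0.16 0 0 0;1 0 0 0.24 0 0 0;1 0 0 0.32 0 0 0.1"

```text
clock: 5.15
eef_pos: [0.4548, 0.175, 0.1697]
tool_rot: [0.486, 0.874, -0.0, -0.0]
ft_force: [1.2, 0.5, 0.2]
grip_width: 0.0854
grasp_force: 0.0
```

Emit:
step_arm --targets "1 0 0.15 0.12 0 0 1;1 0 0.15 0.12 0 0 1;1 0 0.15 0.12 0 0 1;1 0 0.15 0.12 0 0 1;1 0 0.15 0.12 0 0 1;1 0 0.15 0.12 0 0 1;1 0 0.15 0.12 0 0 1"

```text
clock: 5.73
eef_pos: [0.4552, 0.2504, 0.2282]
tool_rot: [0.113, 0.994, -0.0, -0.0]
ft_force: [-0.3, 0.3, 0.9]
grip_width: 0.0853
grasp_force: 0.0
```

Emit:
step_arm --targets "1 0 0 0 0 0 0.9;1 0 0 0 0 0 0.9;1 0 0 0 0 0 0.9;1 0 0 0 0 0 0.9;1 0 0 0 0 0 0.9;1 0 0 0 0 0 0.9;1 0 0 0 0 0 0.9;1 0 0 0 0 0 0.9"

```text
clock: 6.4
eef_pos: [0.4553, 0.2501, 0.2281]
tool_rot: [-0.234, 0.972, -0.0, -0.0]
ft_force: [0.5, 0.5, -0.9]
grip_width: 0.0854
grasp_force: 0.0
```

```bash
python3 - <<'E'
from h import *
o=bot.get_obs();print(o["clock"],o["eef_pos"],o["tool_rot"],o["joint_pos"].round(3))
i=bot.camera_info("wrist");im=bot.camera("wrist");np.save("w2.npy",np.array([i["vertical_fov"],i["cx"],i["cy"],i["pose"]],dtype=object),allow_pickle=True)
cv2.imwrite("pics/w4.png",im[:,:,::-1])
E
```

```text
6.4 [0.45528422 0.25013626 0.22814236] [-2.34482184e-01  9.72120390e-01 -6.22937670e-05 -2.19665608e-04] [ 0.502  0.281  0.05   1.341 -0.     0.029]
```

View pics/w4.png

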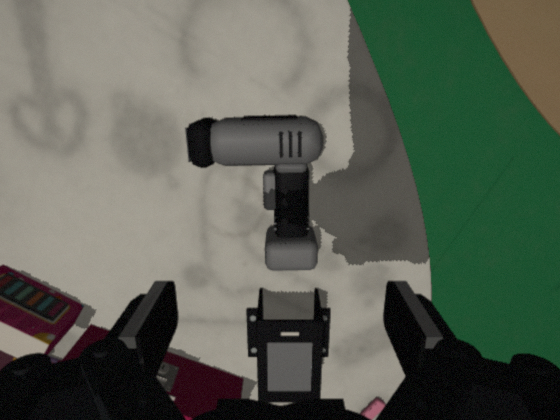

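The scanner lies flat with its head at rows 117–165, nose end at column 187 and foot bottom at row 270. The trigger face is at column ~263 and the grip's back at ~309, around row 190.

```bash
python3 - <<'E'
from h import *
c=load("w2.npy");g=cv2.imread("pics/w4.png").mean(2).astype(np.float32);g=cv2.GaussianBlur(g,(3,3),0)
dv=np.diff(g,axis=0);T=[];B=[]
for u in (222,235,248,260): 
    T.append((u,100+np.argmin(dv[100:135,u])+.5));B.append((u,150+np.argmax(dv[150:180,u])+.5))
print(T,B)
for z in (.028,):
    t=plane(c,T,z);b=plane(c,B,z);print(t.round(4).tolist(),b.round(4).tolist())
    for q in (t,b): d=q[0]-q[-1];print("ang",np.arctan2(d[1],d[0]))
dh=np.diff(g,axis=1)
for r in (180,190,200):
    row=dh[r];l=245+np.argmin(row[245:275])+.5;q=300+np.argmax(row[300:320])+.5;print(r,l,q,"grip mid",plane(c,[(l,r),(q,r)],.03).round(4).tolist())
print("nose",plane(c,[(187,141)],.028),"rear",plane(c,[(325,141)],.028),"foot",plane(c,[(292,270)],.028),plane(c,[(292,270)],.05))
E
```

```text
[(222, np.float64(118.5)), (235, np.float64(116.5)), (248, np.float64(115.5)), (260, np.float64(115.5))] [(222, np.float64(164.5)), (235, np.float64(165.5)), (248, np.float64(165.5)), (260, np.float64(165.5))]
[[0.4319, 0.1772, 0.028], [0.4248, 0.187, 0.028], [0.4185, 0.1972, 0.028], [0.4135, 0.207, 0.028]] [[0.471, 0.1947, 0.028], [0.4662, 0.2062, 0.028], [0.4605, 0.2173, 0.028], [0.4552, 0.2275, 0.028]]
ang -1.0200483635815216
ang -1.1232345149121528
180 274.5 308.5 grip mid [[0.4612, 0.2461, 0.03], [0.4462, 0.2753, 0.03]]
190 262.5 308.5 grip mid [[0.4754, 0.2402, 0.03], [0.455, 0.2801, 0.03]]
200 262.5 308.5 grip mid [[0.4846, 0.2448, 0.03], [0.4639, 0.285, 0.03]]
nose [[0.46556023 0.15641232 0.028     ]] rear [[0.40651052 0.27142663 0.028     ]] foot [[0.54047102 0.30705627 0.028     ]] [[0.53030125 0.3009179  0.05      ]]
```

Emit:
step_arm --targets "1 0.024 0.028 -0.06 0 0 0;1 0.024 0.028 -0.14 0 0 0;1 0.024 0.028 -0.22 0 0 0;1 0.024 0.028 -0.28 0 0 0;1 0.024 0.028 -0.33 0 0 0;1 0.024 0.028 -0.38 0 0 0;1 0.024 0.028 -0.42 0 0 0;1 0.024 0.028 -0.443 0 0 0;1 0.024 0.028 -0.443 0 0 0;1 0.024 0.028 -0.443 0 0 0"

```text
clock: 7.28
eef_pos: [0.4669, 0.2639, 0.0063]
tool_rot: [-0.235, 0.972, -0.0, -0.001]
ft_force: [0.4, 0.9, 1.3]
grip_width: 0.0855
grasp_force: 0.0
```

```bash
python3 - <<'E'
from h import *
im=bot.camera("wrist")
cv2.imwrite("pics/w5.png",im[:,:,::-1])
E
```

```text
(no output)
```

View pics/w5.png

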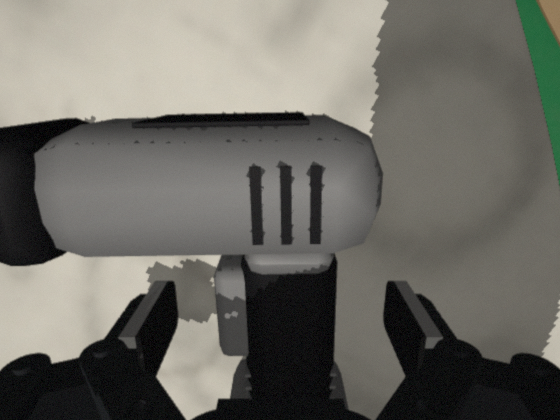

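The grip and trigger span columns 216–336, between fingers whose midline is 281, and the trigger sits level with the pads. I'll close.

Emit:
step_arm --targets "-1 0 0 0 0 0 0;-1 0 0 0 0 0 0;-1 0 0 0 0 0 0;-1 0 0 0 0 0 0;-1 0 0 0 0 0 0;-1 0 0 0 0 0 0;-1 0 0 0 0 0 0;-1 0 0 0 0 0 0;-1 0 0 0 0 0 0;-1 0 0 0 0 0 0"

```text
clock: 8.17
eef_pos: [0.4688, 0.266, 0.0088]
tool_rot: [-0.236, 0.972, 0.001, 0.002]
ft_force: [-1.0, 3.8, 7.3]
grip_width: 0.0351
grasp_force: 60.2
```

Emit:
step_arm --targets "-1 0 0 0.02 0 0 0;-1 0 0 0.04 0 0 0;-1 0 0 0.08 0 0 0;-1 0 0 0.12 0 0 0;-1 0 0 0.16 0 0 0;-1 0 0 0.2 0 0 0;-1 0 0 0.24 0 0 0;-1 0 0 0.24 0 0 0"

```text
clock: 8.83
eef_pos: [0.4698, 0.2653, 0.1316]
tool_rot: [-0.235, 0.972, 0.001, 0.004]
ft_force: [0.9, 0.1, -1.2]
grip_width: 0.0345
grasp_force: 61.1
```

Emit:
step_arm --targets "-1 -0.02 -0.05 0.1 0 0 0.15;-1 -0.02 -0.12 0.16 0 0 0.3;-1 -0.02 -0.19 0.22 0 0 0.45;-1 -0.02 -0.26 0.24 0 0 0.6;-1 -0.02 -0.33 0.24 0 0 0.75;-1 -0.02 -0.4 0.24 0 0 0.9;-1 -0.02 -0.47 0.24 0 0 1;-1 -0.02 -0.53 0.24 0 0 1;-1 -0.02 -0.57 0.24 0 0 1;-1 -0.02 -0.59 0.24 0 0 1"

```text
clock: 9.67
eef_pos: [0.4564, -0.0337, 0.2459]
tool_rot: [-0.588, 0.809, 0.0, -0.001]
ft_force: [-1.0, -0.1, -2.9]
grip_width: 0.0345
grasp_force: 61.1
```

Emit:
step_arm --targets "-1 0 0 0 0 0 0.1;-1 0 0 0 0 0 0.1;-1 0 0 0 0 0 0.1"

```text
clock: 9.92
eef_pos: [0.457, -0.0305, 0.2462]
tool_rot: [-0.62, 0.784, 0.001, -0.0]
ft_force: [-0.7, 0.4, -2.2]
grip_width: 0.0344
grasp_force: 61.1
```

```bash
python3 - <<'E'
from h import *
o=bot.get_obs();print(o["clock"],o["eef_pos"],o["tool_rot"],o["joint_pos"].round(3))
i=bot.camera_info("wrist");im=bot.camera("wrist");np.save("w3.npy",np.array([i["vertical_fov"],i["cx"],i["cy"],i["pose"]],dtype=object),allow_pickle=True)
s=bot.camera("scene");t=bot.camera("top");cv2.imwrite("pics/s6.png",s[:,:,::-1]);cv2.imwrite("pics/t6.png",t[:,:,::-1])
cv2.imwrite("pics/w6r.png",im[:,:,::-1])
cv2.imwrite("pics/w6.png",np.hstack([im,cv2.resize(s[120:260,340:420],(240,420))])[:,:,::-1])
E
```

```text
9.9167 [ 0.45702089 -0.03050469  0.24620138] [-6.20152930e-01  7.84480646e-01  5.70130302e-04 -3.65939695e-04] [-0.067  0.152 -0.067  1.353  0.    -1.405]
```

View pics/w6.png

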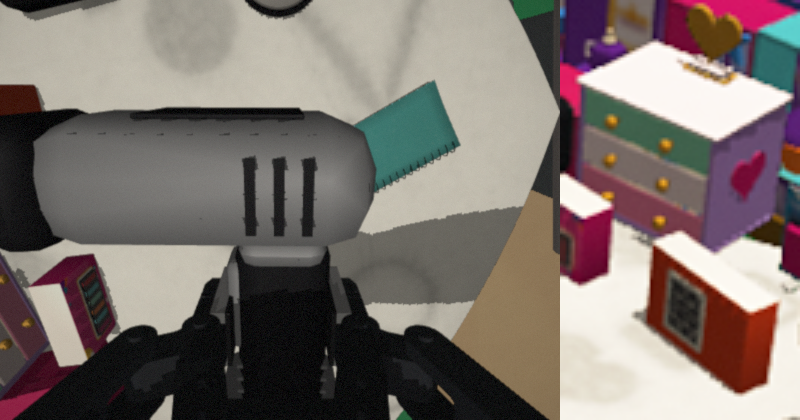

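The scanner sits straight in the hand: head rows 110–243, parallel to the tool's y. Its nose hides the labelled carton, with only a red corner visible at (20,95), so I'll shift for a clear view.

Emit:
step_arm --targets "-1 0.05 0.03 0.02 0 0 0;-1 0.12 0.07 0.04 0 0 0;-1 0.18 0.1 0.04 0 0 0;-1 0.2 0.1 0.04 0 0 0;-1 0.2 0.1 0.04 0 0 0;-1 0.2 0.1 0.04 0 0 0"

```text
clock: 10.57
eef_pos: [0.5572, 0.0201, 0.2659]
tool_rot: [-0.621, 0.784, 0.001, -0.001]
ft_force: [-0.2, -0.2, -1.9]
grip_width: 0.0346
grasp_force: 61.1
```

```bash
python3 - <<'E'
from h import *
o=bot.get_obs();print(o["clock"],o["eef_pos"],o["tool_rot"],o["joint_pos"].round(3))
i=bot.camera_info("wrist");im=bot.camera("wrist");np.save("w4.npy",np.array([i["vertical_fov"],i["cx"],i["cy"],i["pose"]],dtype=object),allow_pickle=True)
cv2.imwrite("pics/w7r.png",im[:,:,::-1])
s=cv2.imread("pics/scene0.png")
o=np.zeros((600,800,3),np.uint8);o[:300,:]=cv2.resize(im[:150,:400],(800,300),interpolation=cv2.INTER_CUBIC)[:,:,::-1]
o[300:,:500]=cv2.resize(s[190:250,350:450],(500,300),interpolation=cv2.INTER_CUBIC)
cv2.imwrite("pics/w7.png",o)
E
```

```text
10.5667 [0.55721966 0.02009211 0.26591733] [-6.21235390e-01  7.83623304e-01  5.76407336e-04 -8.80546147e-04] [ 0.036  0.348  0.242  1.467 -0.    -1.305]
```

View pics/w7.png

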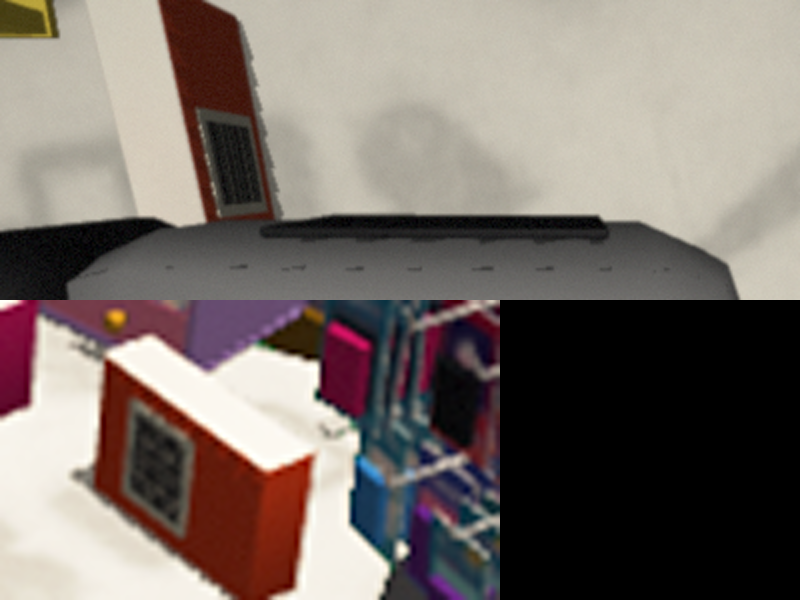

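The wrist crop (2x) shows the label with its upper edge from (197,108) to (218,218) and lower edge from (252,115) to (268,210). The carton's top edge runs from (160,0) to (208,220) and its bottom edge from (240,22) to (277,215).

```bash
python3 - <<'E'
from h import *
c=load("w4.npy");im=cv2.imread("pics/w7r.png").astype(np.float32);b,g,r=cv2.split(cv2.GaussianBlur(im,(3,3),0))
# top edge: white->red step in blue channel, bottom edge: red->counter
E=[];F=[]
for v in range(14,104,3):
    d=np.diff(b[v]); l=int(80+(v/110)*24); e=l-8+np.argmin(d[l-8:l+8])+.5; E.append((e+.0,v)) 
    m=int(120+(v-11)/96.5*18.5); F.append((m-8+np.argmax(d[m-8:m+8])+.5,v))
def fit(P):
    vx,vy,x,y=cv2.fitLine(np.array(P,np.float32),cv2.DIST_HUBER,0,.01,.01).ravel(); return [(x+vx/vy*(v-y),v) for v in (15,100)]
for nm,P,z in (("top",E,.08),("bot",F,0.)):
    q=plane(c,fit(P),z);d=q[1]-q[0];print(nm,fit(P),q.round(4).tolist(),"edge dir",np.arctan2(d[1],d[0])-np.pi/2)
L=plane(c,np.array([(197,108),(218,218)])/2-.25,.068);M=plane(c,np.array([(252,115),(268,210)])/2-.25,.012)
print(L.round(4),M.round(4),"label",np.r_[L,M].mean(0))
s=cam("scene");ks=lambda p:(np.array(p)-[0,300])/5+[350,190]-.4
L=plane(s,[ks(p) for p in [(127,398),(194,434)]],.068);M=plane(s,[ks(p) for p in [(123,485),(187,537)]],.012)
print(L.round(4),M.round(4),"label scene",np.r_[L,M].mean(0))
T=plane(s,[ks(p) for p in [(104,359),(262,471)]],.08);d=T[0]-T[1];print(T.round(4),np.arctan2(d[1],d[0])-np.pi/2)
# scanner in hand: head edge and rear in wrist image
o=bot.get_obs();q=o["tool_rot"];print("tool y ang",np.arctan2(q[1]**2-q[0]**2,2*q[0]*q[1]))
g6=cv2.GaussianBlur(cv2.imread("pics/w7r.png").mean(2).astype(np.float32),(3,3),0);dv=np.diff(g6,axis=0)
B=[(u,235+np.argmax(np.abs(dv[235:255,u]))) for u in (70,110,150,190)];print(B)
E
```

```text
top [(np.float32(81.78163), 15), (np.float32(100.53657), 100)] [[0.6828, -0.1506, 0.08], [0.6932, -0.0855, 0.08]] edge dir -0.1589883945184709
bot [(np.float32(122.459694), 15), (np.float32(135.27396), 100)] [[0.678, -0.163, 0.0], [0.6943, -0.0828, 0.0]] edge dir -0.20088501885029442
[[ 0.6861 -0.1227  0.068 ]
 [ 0.6945 -0.0776  0.068 ]] [[ 0.6845 -0.1234  0.012 ]
 [ 0.693  -0.078   0.012 ]] label [ 0.68953313 -0.10043073  0.04      ]
[[ 0.6889 -0.0802  0.068 ]
 [ 0.6893 -0.1213  0.068 ]] [[ 0.696  -0.077   0.012 ]
 [ 0.6866 -0.1258  0.012 ]] label scene [ 0.69020677 -0.10110248  0.04      ]
[[ 0.6918 -0.0618  0.08  ]
 [ 0.6753 -0.1717  0.08  ]] -0.149648948763905
tool y ang 2.9108470071541785
[(70, np.int64(245)), (110, np.int64(243)), (150, np.int64(244)), (190, np.int64(244))]
```

Emit:
step_arm --targets "-1 -0.06 -0.05 -0.04 0 0 0.065;-1 -0.092 -0.077 -0.1 0 0 0.065;-1 -0.092 -0.077 -0.17 0 0 0.065;-1 -0.092 -0.077 -0.24 0 0 0.065;-1 -0.092 -0.077 -0.3 0 0 0.065;-1 -0.092 -0.077 -0.36 0 0 0.065;-1 -0.092 -0.077 -0.4 0 0 0.065;-1 -0.092 -0.077 -0.44 0 0 0.065;-1 -0.092 -0.077 -0.47 0 0 0.065;-1 -0.092 -0.077 -0.49 0 0 0.065"

```text
clock: 11.45
eef_pos: [0.5092, -0.0195, 0.0207]
tool_rot: [-0.64, 0.768, 0.001, -0.001]
ft_force: [-0.4, 0.2, -2.2]
grip_width: 0.0343
grasp_force: 61.3
```

Emit:
step_arm --targets "-1 0 0 0 0 0 0;-1 0 0 0 0 0 0;-1 0 0 0 0 0 0;-1 0 0 0 0 0 0"

```text
clock: 11.78
eef_pos: [0.5125, -0.0194, 0.0233]
tool_rot: [-0.641, 0.768, -0.001, 0.001]
ft_force: [0.6, 0.1, -1.9]
grip_width: 0.0345
grasp_force: 61.3
```

```bash
python3 - <<'E'
from h import *
o=bot.get_obs();q=o["tool_rot"];print(o["clock"],o["eef_pos"],q,np.arctan2(q[1]**2-q[0]**2,2*q[0]*q[1])-np.pi,o["joint_vel"].round(4))
t=bot.camera("top");s=bot.camera("scene");cv2.imwrite("pics/t8r.png",t[:,:,::-1]);cv2.imwrite("pics/s8r.png",s[:,:,::-1])
o=np.zeros((600,800,3),np.uint8);o[:,:400]=cv2.resize(t[140:240,310:377],(400,600),interpolation=cv2.INTER_CUBIC)[:,:,::-1]
o[:400,400:]=cv2.resize(s[180:280,320:420],(400,400),interpolation=cv2.INTER_CUBIC)[:,:,::-1]
cv2.imwrite("pics/t8.png",o)
tc=cam("top");sc=cam("scene")
b=np.array([.984,-.179,0]);y=np.array([.179,.984,0]);l=np.array([.690,-.1005,.04])
e=bot.get_obs()["eef_pos"];w=e+.0905*b-.049*y;w[2]=.04
for P in (w,w+[0,0,.028],l): print(P.round(3),"top crop",(proj(tc,P)[0]-[310,140])*6,"scene crop",(proj(sc,P)[0]-[320,180])*4+[400,0])
E
```

```text
11.7833 [ 0.51254869 -0.01939838  0.02329779] [-0.6405478   0.76791696 -0.00096999  0.0010566 ] -0.1803717794895725 [ 0.0015  0.0025 -0.0016 -0.0034 -0.0002  0.0017]
[ 0.593 -0.084  0.04 ] top crop [189.85490963 395.69525957] scene crop [509.24802    221.62352222]
[ 0.593 -0.084  0.068] top crop [194.93830376 389.03651742] scene crop [511.56492282 182.06614086]
[ 0.69 -0.1   0.04] top crop [229.82465947 184.49959328] scene crop [643.26349294 169.15767725]
```

View pics/t8.png

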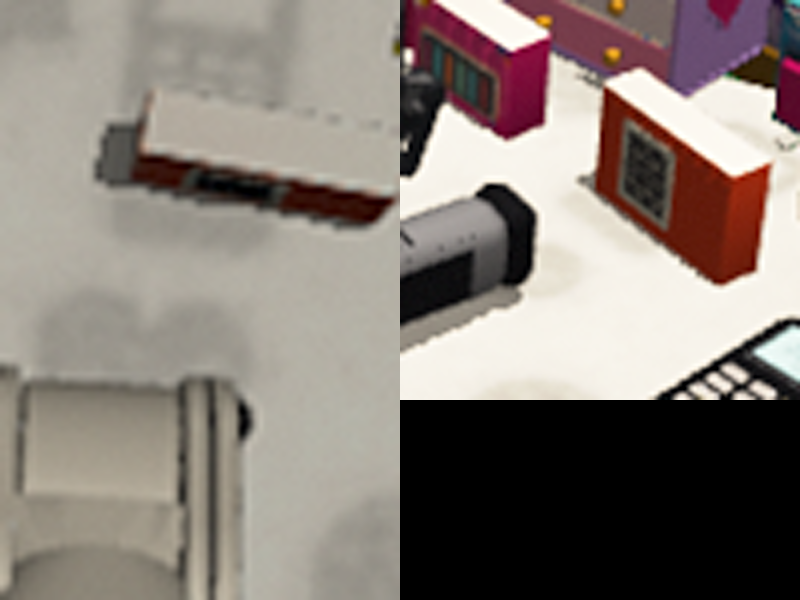

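The view agrees with the calculation: the nose front corner is at scene crop (536,240), predicted (531,242), and nothing has moved. I've now looked at 11 pictures, one over the limit, so the remaining checks will use numbers only. First is the trigger, from pixel rows.

```bash
python3 - <<'E'
import cv2
for n in("w5","w6r","w7r"):
    g=cv2.imread(f"pics/{n}.png").mean(2).astype(int)
    for r in (255,270,285,300,320): print(n,r,g[r,208:252:2].tolist())
E
```

```text
w5 255 [168, 169, 170, 169, 169, 172, 151, 69, 62, 59, 61, 54, 56, 62, 61, 58, 54, 42, 44, 76, 91, 102]
w5 270 [104, 105, 105, 102, 74, 56, 59, 84, 85, 89, 86, 86, 80, 89, 86, 88, 86, 59, 25, 22, 24, 50]
w5 285 [100, 101, 155, 131, 107, 113, 120, 126, 127, 129, 129, 128, 130, 129, 127, 127, 126, 128, 107, 20, 21, 22]
w5 300 [104, 105, 102, 104, 59, 60, 64, 65, 67, 69, 71, 73, 88, 70, 70, 70, 70, 78, 91, 21, 15, 11]
w5 320 [152, 177, 175, 179, 168, 68, 63, 64, 64, 68, 68, 68, 68, 70, 69, 68, 70, 69, 68, 58, 10, 20]
w6r 255 [184, 184, 187, 184, 185, 183, 184, 182, 184, 183, 180, 106, 50, 50, 17, 15, 24, 80, 92, 99, 107, 120]
w6r 270 [182, 185, 188, 188, 188, 190, 190, 170, 76, 64, 87, 99, 104, 108, 111, 57, 18, 23, 19, 22, 24, 24]
w6r 285 [14, 15, 13, 13, 16, 44, 69, 71, 67, 66, 78, 96, 101, 111, 116, 98, 20, 23, 18, 15, 19, 19]
w6r 300 [2, 11, 18, 51, 52, 60, 69, 70, 69, 65, 30, 9, 29, 102, 110, 64, 17, 11, 18, 13, 7, 11]
w6r 320 [15, 16, 11, 9, 3, 5, 70, 84, 70, 20, 19, 13, 6, 37, 64, 62, 34, 12, 10, 4, 13, 9]
w7r 255 [206, 203, 203, 206, 205, 202, 203, 205, 204, 205, 202, 118, 57, 50, 17, 13, 29, 85, 99, 104, 111, 127]
w7r 270 [203, 203, 206, 205, 202, 204, 206, 185, 81, 66, 94, 104, 109, 114, 118, 59, 22, 21, 15, 23, 25, 26]
w7r 285 [19, 25, 19, 6, 10, 46, 73, 73, 74, 71, 87, 105, 107, 116, 121, 106, 16, 24, 19, 26, 23, 25]
w7r 300 [8, 10, 12, 59, 74, 72, 73, 72, 70, 73, 27, 14, 30, 107, 117, 103, 15, 14, 13, 14, 9, 16]
w7r 320 [13, 12, 19, 22, 13, 12, 75, 90, 79, 26, 23, 9, 12, 40, 67, 69, 39, 8, 19, 13, 12, 12]
```

The trigger strip shrank from about 28 px to about 12 px, i.e. from 10 mm to about 4 mm proud, so it is pressed in. Now hold.

Emit:
step_arm --targets "-1 -0.002 0.002 -0.004 0 0 0;-1 -0.002 0.002 -0.004 0 0 0;-1 -0.002 0.002 -0.004 0 0 0;-1 -0.002 0.002 -0.004 0 0 0;-1 -0.002 0.002 -0.004 0 0 0;-1 -0.002 0.002 -0.004 0 0 0;-1 -0.002 0.002 -0.004 0 0 0;-1 -0.002 0.002 -0.004 0 0 0;-1 -0.002 0.002 -0.004 0 0 0;-1 -0.002 0.002 -0.004 0 0 0"

```text
clock: 12.72
eef_pos: [0.5104, -0.0183, 0.0198]
tool_rot: [-0.641, 0.768, 0.0, -0.0]
ft_force: [-0.0, -0.1, -1.7]
grip_width: 0.0348
grasp_force: 61.3
```

Emit:
step_arm --targets "-1 0 0 0 0 0 0;-1 0 0 0 0 0 0;-1 0 0 0 0 0 0;-1 0 0 0 0 0 0;-1 0 0 0 0 0 0;-1 0 0 0 0 0 0;-1 0 0 0 0 0 0;-1 0 0 0 0 0 0;-1 0 0 0 0 0 0;-1 0 0 0 0 0 0"

```text
clock: 13.55
eef_pos: [0.5104, -0.0183, 0.0198]
tool_rot: [-0.641, 0.768, -0.0, -0.0]
ft_force: [-0.4, -0.5, -2.0]
grip_width: 0.0347
grasp_force: 61.3
```

Emit:
step_arm --targets "-1 0 0 0 0 0 0;-1 0 0 0 0 0 0;-1 0 0 0 0 0 0;-1 0 0 0 0 0 0;-1 0 0 0 0 0 0;-1 0 0 0 0 0 0;-1 0 0 0 0 0 0;-1 0 0 0 0 0 0;-1 0 0 0 0 0 0;-1 0 0 0 0 0 0"

```text
clock: 14.38
eef_pos: [0.5104, -0.0183, 0.0199]
tool_rot: [-0.641, 0.768, -0.0, -0.0]
ft_force: [0.1, -0.1, -2.4]
grip_width: 0.0343
grasp_force: 61.3
```

Emit:
step_arm --targets "-1 0 0 0 0 0 0;-1 0 0 0 0 0 0;-1 0 0 0 0 0 0;-1 0 0 0 0 0 0"

```text
clock: 14.72
eef_pos: [0.5104, -0.0183, 0.0198]
tool_rot: [-0.641, 0.768, 0.0, 0.0]
ft_force: [0.6, 0.2, -1.8]
grip_width: 0.0344
grasp_force: 61.3
```

Emit:
step_arm --targets "-1 0 0 -0.003 0 0 0;-1 0 0 -0.006 0 0 0;-1 0 0 -0.009 0 0 0;-1 0 0 -0.012 0 0 0;-1 0 0 -0.015 0 0 0;-1 0 0 -0.017 0 0 0;-1 0 0 -0.019 0 0 0;-1 0 0 -0.02 0 0 0;-1 0 0 -0.02 0 0 0;-1 0 0 -0.02 0 0 0"

```text
clock: 15.55
eef_pos: [0.5104, -0.0183, 0.0099]
tool_rot: [-0.641, 0.768, -0.0, 0.0]
ft_force: [0.0, -1.2, -2.6]
grip_width: 0.0347
grasp_force: 61.2
```

Emit:
step_arm --targets "-1 0 0 -0.001 0 0 0;-1 0 0 -0.002 0 0 0;-1 0 0 -0.003 0 0 0;-1 0 0 -0.004 0 0 0;-1 0 0 -0.004 0 0 0;-1 0 0 -0.004 0 0 0"

```text
clock: 16.05
eef_pos: [0.5105, -0.0181, 0.0089]
tool_rot: [-0.641, 0.768, -0.0, 0.0]
ft_force: [-3.5, 0.9, 6.6]
grip_width: 0.0344
grasp_force: 65.7
```

Contact with the counter (about 9 N up relative to carrying). I'll open gently, then rise straight up.

Emit:
step_arm --targets "-0.1 0 0 0 0 0 0;-0.1 0 0 0 0 0 0;0.2 0 0 0 0 0 0;0.5 0 0 0 0 0 0;1 0 0 0 0 0 0;1 0 0 0 0 0 0;1 0 0 0 0 0 0;1 0 0 0 0 0 0;1 0 0 0 0 0 0"

```text
clock: 16.8
eef_pos: [0.5104, -0.0183, 0.0078]
tool_rot: [-0.641, 0.768, -0.0, 0.0]
ft_force: [1.0, -0.1, -0.0]
grip_width: 0.085
grasp_force: 0.0
```

Emit:
step_arm --targets "1 0 0 0.02 0 0 0;1 0 0 0.06 0 0 0;1 0 0 0.12 0 0 0;1 0 0 0.18 0 0 0;1 0 0 0.24 0 0 0;1 0 0 0.3 0 0 0;1 -0.06 0 0.36 0 0 0;1 -0.1 0 0.42 0 0 0;1 -0.1 0 0.42 0 0 0;1 -0.1 0 0.42 0 0 0"

```text
clock: 17.63
eef_pos: [0.4611, -0.0184, 0.221]
tool_rot: [-0.641, 0.768, -0.002, 0.002]
ft_force: [0.3, -0.4, -0.2]
grip_width: 0.0853
grasp_force: 0.0
```

```bash
python3 - <<'E'
from h import *
w=cam("wrist");im=bot.camera("wrist");cv2.imwrite("pics/w9r.png",im[:,:,::-1]);s=bot.camera("scene");t=bot.camera("top")
s0=cv2.imread("pics/scene0.png")[:,:,::-1];t0=cv2.imread("pics/top0.png")[:,:,::-1]
for n,b,a in (("scene",s0,s),("top",t0,t)):
    d=cv2.morphologyEx((cv2.absdiff(b.copy(),a).max(2)>45).astype(np.uint8),cv2.MORPH_OPEN,np.ones((3,3)))
    k,_,st,ce=cv2.connectedComponentsWithStats(d);print(n,[x.tolist() for x in st[1:] if x[4]>15])
# trigger out? scanner frame from hand pose at release
phi=-.18;R=np.array([[np.cos(phi),-np.sin(phi)],[np.sin(phi),np.cos(phi)]]);e=np.array([.5105,-.0181])
O=e-R@[-.0115,.028]
P=lambda x,y,z:np.r_[O+R@[x,y],z]
for nm,p in (("trig out face",P(.014,.028,.037)),("grip front",P(.004,.028,.043)),("grip back",P(-.03,.028,.043)),("foot",P(-.012,.104,.05)),("rear",P(-.042,-.021,.03))): print(nm,proj(w,p)[0].round(1))
u,v=proj(w,P(.014,.028,.03))[0];g=im.mean(2).astype(int);print(int(u),[g[int(v)+k,int(u)-14:int(u)+60:2].tolist() for k in(-6,0,6)])
print(bot.get_obs()["clock"])
E
```

```text
scene [[0, 0, 78, 227, 8374], [263, 0, 15, 7, 66], [249, 0, 65, 84, 2461], [262, 23, 5, 8, 34], [0, 24, 6, 4, 24], [39, 25, 10, 14, 111], [255, 35, 18, 28, 255], [249, 85, 70, 90, 3194], [25, 110, 14, 5, 53], [40, 128, 8, 6, 41], [29, 133, 4, 6, 18], [249, 152, 8, 8, 51], [241, 169, 6, 5, 27], [222, 172, 47, 28, 817], [84, 216, 34, 66, 1068], [163, 217, 189, 72, 5911], [0, 234, 26, 78, 1131], [28, 243, 54, 32, 400], [41, 253, 64, 61, 2794], [108, 284, 31, 67, 894], [0, 331, 48, 61, 2038]]
top [[188, 199, 44, 29, 768], [305, 207, 54, 23, 552], [240, 223, 65, 124, 4587], [346, 251, 4, 12, 37], [290, 281, 49, 74, 1404], [353, 293, 4, 5, 18], [292, 348, 71, 23, 851], [1, 358, 129, 62, 3941], [248, 368, 30, 52, 1218], [288, 369, 5, 19, 81], [279, 390, 8, 14, 93], [360, 391, 3, 29, 87], [289, 394, 39, 26, 678], [4, 404, 8, 6, 25], [2, 410, 32, 10, 196]]
trig out face [203.4 190.2]
grip front [212.9 192.1]
grip back [249.9 192.2]
foot [232.7 269.6]
rear [262.9 136.3]
204 [[144, 144, 145, 143, 145, 141, 144, 145, 128, 78, 93, 92, 90, 92, 62, 20, 7, 14, 22, 26, 23, 20, 19, 26, 23, 22, 20, 21, 16, 14, 0, 5, 35, 78, 139, 141, 140], [144, 144, 144, 144, 143, 144, 143, 141, 134, 80, 85, 93, 90, 90, 74, 13, 5, 17, 22, 21, 19, 24, 17, 17, 22, 23, 22, 20, 16, 14, 0, 10, 9, 73, 99, 139, 135], [142, 145, 142, 141, 141, 141, 141, 140, 137, 79, 84, 88, 90, 89, 79, 12, 12, 13, 17, 21, 25, 24, 22, 21, 20, 22, 17, 21, 16, 5, 15, 1, 26, 67, 120, 126, 124]]
17.7833
```

```bash
python3 -c "
from workcell import bot
print(bot.job_done())"
```

```text
the job is handed in; nothing more can be done
None
```

The job is handed in at about 18 s, verdict not shown: the scanner was drawn and laid flat, retaken with the trigger in, held about 98 mm (my estimate) square to the label for about 2.9 s, then laid down and released with the trigger back out; cartons, terminal and bell show no movement in the camera images, and I viewed 11 pictures, one over the limit of 10.

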